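# Unhook the check weight from the load-cell stand

### The arm

A 6-joint arm with a two-finger parallel gripper is mounted at the origin on a cart in front of the work surface, level with it; the furniture and walls round the work are solid. World frame = base frame: x ahead of the robot, y to its left, z up, the work surface at z = 0. Lengths are in mm, angles in rad, forces in N, time in s.
With the tool pointing down it reaches from about 400 to 925 mm from the base axis. Payload 12.5 kg.
Tool frame: the origin (TCP) lies midway between the tips of the shut fingers; the grasp point (between the pads) lies 19 mm behind it; z points along the fingers, y is the line along which they close (so a half turn about z gives the same grasp; the last joint's range is limited). The gripper opens to 95 mm and grips with 3 to 60 N. Pads are 20 mm wide; open, the fingers measure 119 mm over their backs; the gripper's body (75 mm by 180 mm) begins 59 mm behind the grasp point.
Start: joints at [1.051, 0.491, 1.559, -0, 1.092, -0.106], TCP at [251.293, 572.275, 214.661] pointing down, gripper open.
Joint ranges: [-3.1, 3.1], [-0.84, 2.19], [0.05, 2.79], [-1.13, 4.28], [0.06, 2.93], [-2.69, 2.69]. Speed limits (rad/s): [2.22, 2.22, 2.79, 3.14, 3.14, 3.14].

### API

Orientations are given as [roll, pitch, yaw] about the fixed x, y, z axes, in that order (R = Rz(yaw) Ry(pitch) Rx(roll)).
In Python, from cell import env gives the robot as it stands.
- The arm moves only by the tool arm_command, never from a script. Its argument "targets" is a list of rows, each a list of 5 numbers: the shift along the tool's x, y, z in mm, then the turn about the tool's z in degrees, then the opening, from 0 (shut) to 1 (fully open). In form: [[tx, ty, tz, roll, fingers], ...]. A call has 1 to 5 rows; each row is the pose to reach, as a shift and turn from the pose commanded when the call began, along the tool's axes at that moment; what a row does not reach only later rows make up. A row lasts 1/10 s, in which the tool goes at most 50 mm and 8.59 degrees, less where a joint would pass 70% of its speed; a pose out of reach is approached as far as the arm can. A call with a gripper value outside its range is refused whole. The fingers move at their own pace and stop on an object; the grip force is fixed at half the most. Time passes only in rows, so rows that repeat a pose let the fingers close. It gives the time, the measured TCP pose, the force, the opening and the grip force at its end, in the units of the state.
- env.state(): the state, without advancing time (a new reading comes with each control period).
- env.read_camera(name): name is "scene" or "top" or "wrist"; returns a dict with "frame" (480x640x3 uint8, red, green, blue), "vertical_fov" (degrees; the focal length in pixels is half the picture's height over the tangent of half this angle, whatever the lens; pixels are square), "cx", "cy" (the principal point, pixels), "world_from_camera" (4x4, takes a point from camera to world coordinates); the wrist camera has in their place "hand_eye" (4x4, takes a point from camera to tool coordinates, whose origin is the TCP and whose axes are the flange's). Camera axes: x right, y down, z forward; pixel columns grow to the right and rows downward; lengths in mm; the calibration is good to about 2 mm. A picture is of the moment at which its call begins: read the wrist's pose just before it. There is no depth.
- env.job_done(): hands the job in; it is judged then, once.
The state is a dict: "t": time; "joints": joint angles; "qvel": joint speeds; "tau": joint torques, N m; "eef_pos": TCP position; "tcp_rot": TCP orientation; "ft_force": force on the tool from outside, world axes, zero at the start; "moment": the same for the moment, N m; "opening": opening from 0.0 (shut) to 1.0 (fully open); "grip_force": force on a finger pad.
Only numpy, scipy, OpenCV 4.12 (cv2) and the standard library are available. Lean on these libraries where they do the work, as an engineer would, in place of code of your own. Each camera call takes 0.05 s, during which the arm holds its last target. There are 200 camera calls.

### The job

The check weight still hangs on the sprung safety hook of the load-cell stand. Take it by its blue grip, push it level towards the stand's column so that its tongue presses the hook's keeper fully back against its stop, and lift it off while the keeper stays pressed; then set it down gently and upright, fully home in the empty round recess of the wooden weight block, and let go. The load cell stands no more than 15 N, so feel your way, and leave the bottles and the small beaker alone.

Things in the scene. Friction and masses are not known exactly. Their poses are not given: they have to be found in the camera images.
- weight_grip (a point): Centre of the blue grip on top of the check weight: 20 mm along x, 22 mm along y, 44 mm tall; taken across x from above it hardly tips under the push. The weight, 0.3 to 0.5 kg, 223 mm tall, hangs upright; z is up, x points level to the stand's column. Below the grip two straps, 35 mm over all, pass either side of the hook down to a steel cylinder, 54 mm across and 36 mm tall.
- weight_pin (a point): Middle of the check weight's cross pin, which rides in the hook: 7 mm thick, along y between the straps (27 mm), 104.5 mm below the grip's centre and 60.5 mm above the top of the cylinder. The keeper reaches through the window above it, 49 mm high.
- weight_tongue (a point): Middle of the lower edge of the check weight's tongue, the plate between the straps below the grip: 52 mm below the grip's centre, 52.5 mm above the pin's axis. Its flat face, 28 mm wide, looks to the column and stands 6 mm nearer to it than the pin's axis (2.5 mm nearer than the pin's surface). This face presses the keeper.
- weight_foot (a point): Centre of the underside of the check weight, 201 mm below the centre of the grip.
- stand: Load-cell stand, fixed: grey base plate 180 x 120 mm, column at the back 190 mm tall with a short beam towards the robot that carries the yellow hook. Origin under the base, z up, x from the hook to the column: the hook opens to -x. The hook sits in a slotted clamp and stands up to 5 mm to either side along x of where the stand's points say; only touch tells.
- seat (a point): Point of the hook's level seat under the hanging pin, 127 mm above the worktop, axes as the stand's. The hook is a flat J 12 mm thick and 83 mm high over the seat: shank 30 mm to +x of here, nose 11 mm to -x, 30 mm high. The cylinder can rise 42 mm before it meets the hook from below; the pin must rise 33 to 40 mm, then leaves 60 mm to -x over the nose.
- keeper_hinge (a point): Hinge of the steel keeper on the shank, 74 mm above the seat. The keeper, 60 mm long, leans from here to the inside of the nose's tip, over the pin, and swings only towards the shank. The tongue meets it after 1 to 14 mm of push to +x; it then yields to 1 to 3 N for some 14 mm, until it hangs upright against a solid stop, and springs back when let go.
- keeper_tip (a point): Tip of the closed keeper at the nose. Only within about 1.5 mm of push from its stop does the tip clear the pin: with less, the pin jams under it. Push with the pin no more than 4 mm off the seat until the solid stop is felt (6 to 7 N), and keep it there while the pin rises 16 mm: 8 N at first, 10 at the end, as the spring gains leverage. Then the pin is past and goes straight up.
- block: Wooden weight block, fixed, 82 x 176 x 30 mm, z up, y along its length; origin at the centre of its underside. Two small steel weights, up to 30 mm high, stand on its +y half; the empty recess is in its -y half.
- recess (a point): Centre of the floor of the empty recess: round, 58 mm wide, 16 mm deep, with a small chamfer; the floor is 14 mm above the worktop.
- buffer_bottle_a: Bystander: white-capped clear bottle with an orange-ringed label, 53 mm wide, 118 mm tall; origin at the centre of its underside.
- buffer_bottle_b: Bystander: white-capped clear bottle with a blue-ringed label, 53 mm wide, 118 mm tall; origin at the centre of its underside.
- dropper_bottle: Bystander: white dropper bottle with a red tip, 31 mm wide, 94 mm tall; origin at the centre of its underside.
- beaker_50: Bystander: small glass beaker, 50 mm wide, 61 mm tall; origin at the centre of its underside.
Mind the look-alikes: they are no part of the job. Of the things that look like the part that bears weight_grip, the smaller one is meant.

How it is judged:
By the outcome, as a careful person would: the job done as asked, in the order asked, and still so for the second after the job is handed in, with the robot touching nothing.
It also fails if it takes over 59 s, if anything falls off the work surface, if the arm or the gripper's body presses on something with over 40 N, if the wrist force passes 120 N, or if a joint passes its speed limit or range.

## Working session

There is one attempt and no reset: what is moved stays moved. The work goes in short steps, Python scripts to look and compute and a tool call to move; the robot and the scene stay as the last step left them, time stands still between calls to the robot, and variables do not carry over. Pictures are saved under pics/ and viewed, at most 10 in all, crops included, and the job is handed in when it is done.

Besides the shell and the picture viewer there is one more tool, called in YAML: its name, and indented under it one key for each argument. arm_command: Moves the arm, as the interface text tells. Its arguments: {"type":"object","properties":{"targets":{"type":"array","items":{"type":"array","items":{"type":"number"}}}},"required":["targets"]}

```bash
mkdir -p pics
cat > h.py <<'E'
import numpy as np, cv2
from cell import env
def save(n,f): cv2.imwrite(f'pics/{n}.png',cv2.cvtColor(f,cv2.COLOR_RGB2BGR))
E
python3 - <<'E'
from h import *
import pickle
s=env.state(); print(s)
d={}
for n in ('scene','top','wrist'):
    c=env.read_camera(n); d[n]=c; save(n,c['frame']); print(n,c['vertical_fov'],c['cx'],c['cy'],np.round(c.get('world_from_camera',c.get('hand_eye')),3).tolist())
pickle.dump((s,d),open('d0.pkl','wb'))
E
```

```text
{'t': 0.0, 'joints': array([ 1.05138580e+00,  4.91554922e-01,  1.55943888e+00, -1.74880678e-06,
        1.09168307e+00, -1.05598464e-01]), 'qvel': array([-1.09506024e-03, -3.83456990e-05,  2.06409765e-04,  2.71250042e-04,
        1.36561283e-03,  4.23582739e-04]), 'tau': array([ 3.88699715e-03, -6.12649941e+01, -2.58195966e+01,  6.94179372e-02,
        4.81073989e-02, -7.32681951e-05]), 'eef_pos': array([251.17582429, 572.05143417, 214.06826633]), 'tcp_rot': array([-3.14051432e+00, -1.12736060e-04,  2.72778134e+00]), 'ft_force': array([ 0.68433029,  0.73329082, -0.30930816]), 'moment': array([-0.0078429 , -0.00600152,  0.07125077]), 'grip_force': 0.0, 'opening': 1.0021404564845322}
scene 51.98403166627847 315.4766782035946 234.75939083551464 [[0.482, -0.591, 0.646, -190.412], [-0.876, -0.336, 0.346, -406.643], [0.012, -0.733, -0.68, 950.815], [0.0, 0.0, 0.0, 1.0]]
top 49.66375409720746 320.04978806828365 241.34873493438442 [[0.005, -0.989, 0.15, 360.991], [-1.0, -0.005, -0.001, -6.484], [0.002, -0.15, -0.989, 1383.986], [0.0, 0.0, 0.0, 1.0]]
wrist 69.41673014654687 321.9450515040666 233.99287487793453 [[-0.001, -0.958, -0.288, 81.974], [1.0, -0.0, -0.0, 1.074], [0.0, -0.288, 0.958, -170.468], [0.0, 0.0, 0.0, 1.0]]
```

View pics/scene.png

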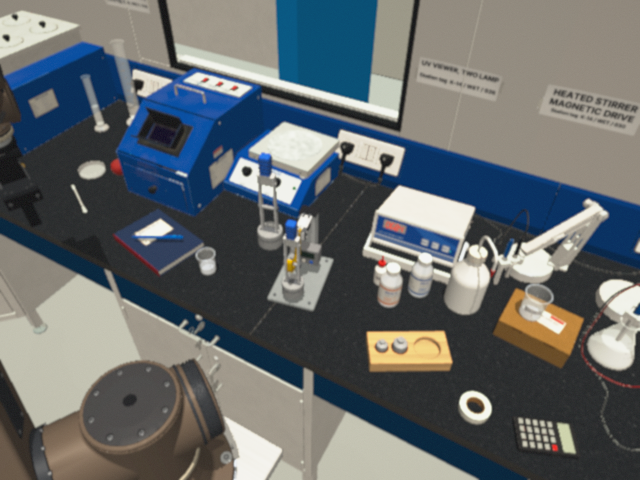

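View pics/top.png

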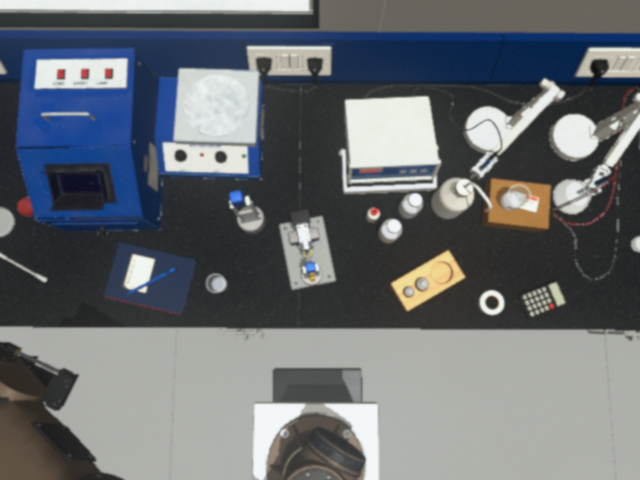

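The scene view shows two blue-gripped weights. One stands free and is larger (scene 266,200; top 238,200). The other hangs on the stand's yellow hook (scene 293,262; top 310,267). The hanging, smaller one is meant, and I'll confirm it in a crop. The block's recess is at top (442,270) and scene (428,347).

```bash
cat >> h.py <<'E'
def K(c):
    f=240/np.tan(np.radians(c['vertical_fov']/2)); return np.array([[f,0,c['cx']],[0,f,c['cy']],[0,0,1]])
def ray(c,uv,T=None):
    T=c['world_from_camera'] if T is None else T
    T=np.array(T); d=T[:3,:3]@np.linalg.solve(K(c),[*uv,1]); return T[:3,3],d/np.linalg.norm(d)
def onz(c,uv,z,T=None):
    o,d=ray(c,uv,T); return o+d*(z-o[2])/d[2]
def tri(*rs):
    A=sum(np.eye(3)-np.outer(d,d) for o,d in rs); b=sum((np.eye(3)-np.outer(d,d))@o for o,d in rs)
    p=np.linalg.solve(A,b); return p,[float(np.linalg.norm(np.cross(p-o,d))) for o,d in rs]
def blobs(f,lo,hi,roi,amin=15):
    h=cv2.cvtColor(f,cv2.COLOR_RGB2HSV); m=cv2.inRange(h,lo,hi); z=np.zeros_like(m); x0,y0,x1,y1=roi; z[y0:y1,x0:x1]=m[y0:y1,x0:x1]
    n,l,s,c=cv2.connectedComponentsWithStats(z); return [(s[i].tolist(),c[i].round(1).tolist()) for i in range(1,n) if s[i][4]>=amin],l
E
python3 - <<'E'
from h import *
import pickle
s,d=pickle.load(open('d0.pkl','rb'))
S,T=d['scene'],d['top']
bs,_=blobs(S['frame'],(105,120,60),(125,255,255),(245,140,320,290)); bt,_=blobs(T['frame'],(105,120,60),(125,255,255),(225,180,335,290))
print(bs,bt)
def cr(f,x0,y0,x1,y1,k): return cv2.resize(f[y0:y1,x0:x1],None,fx=k,fy=k,interpolation=cv2.INTER_CUBIC)
a=cr(S['frame'],235,145,335,310,3.6); b=cr(T['frame'],270,190,350,300,5)
c=cr(T['frame'],380,240,480,320,4)
im=np.zeros((600,770,3),np.uint8); im[:594,:360]=a[:594]; 
b=cv2.resize(b,(400,550)); im[:550,365:765]=b
save('crop1',im)
b,_=blobs(T['frame'],(8,60,90),(30,255,255),(380,240,480,320)); print(b)
b,l=blobs(S['frame'],(8,60,90),(30,255,255),(355,320,460,380)); print(b)
E
```

```text
[([245, 140, 55, 38, 448], [262.7, 160.1]), ([277, 167, 43, 51, 797], [301.1, 195.9]), ([245, 188, 13, 15, 131], [251.0, 194.9]), ([262, 195, 11, 10, 70], [267.1, 199.7]), ([285, 219, 12, 20, 196], [290.3, 227.9])] [([228, 190, 16, 17, 199], [236.3, 197.3]), ([305, 262, 10, 10, 75], [309.8, 266.6])]
[([390, 250, 76, 62, 2201], [428.4, 279.7])]
[([366, 330, 87, 42, 3105], [409.5, 351.3])]
```

View pics/crop1.png

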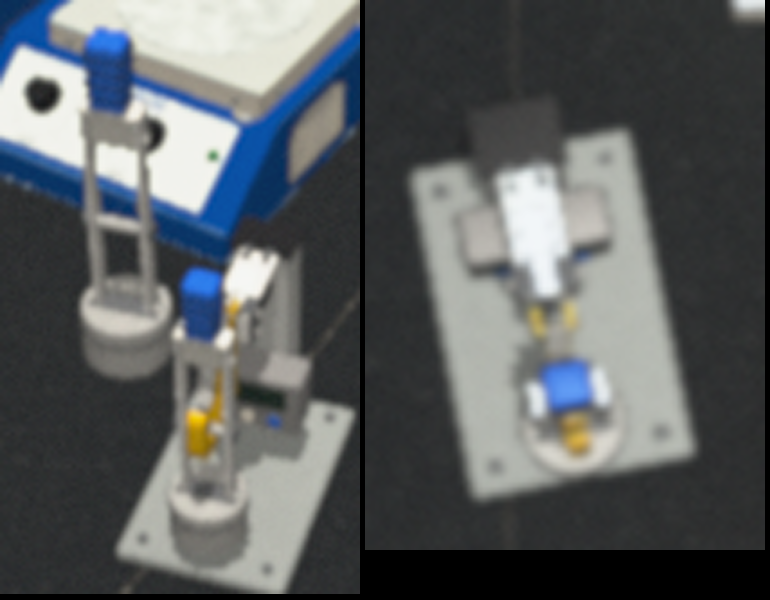

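The crop confirms it. The smaller weight hangs on the yellow hook with its straps either side (grip at about scene 290,228 and top 310,267). The free-standing one is a larger look-alike.

Run:
```python
from h import *
import pickle
s,d=pickle.load(open('d0.pkl','rb'))
S,T=d['scene'],d['top']
print('grip',tri(ray(S,(290.3,227.9)),ray(T,(309.8,266.6))))
P=[onz(T,p,8)[:2] for p in [(279.4,224),(323,216),(336,281),(292,290)]]
print('plate',np.round(P,1)); 
ax=(P[0]-P[3]+P[1]-P[2]); print('phi',np.degrees(np.arctan2(ax[1],ax[0])), np.linalg.norm(P[0]-P[3]),np.linalg.norm(P[0]-P[1]))
ay=P[0]-P[1]; print('phi y',np.degrees(np.arctan2(-ay[0],ay[1])))
# block: top contour; recess floor+rim
f=T['frame'];h=cv2.cvtColor(f,cv2.COLOR_RGB2HSV);m=cv2.inRange(h,(8,60,60),(30,255,255));z=np.zeros_like(m);z[240:320,380:480]=m[240:320,380:480]
z=cv2.morphologyEx(z,cv2.MORPH_CLOSE,np.ones((7,7)));c=max(cv2.findContours(z,0,2)[0],key=cv2.contourArea);box=cv2.boxPoints(cv2.minAreaRect(c))
print('block',[np.round(onz(T,b,30)[:2],1).tolist() for b in box])
print('recess rough top',onz(T,(443,270),30),'scene',onz(S,(429,346),30))
print('bottles', [onz(T,p,118).round() for p in [(391,230),(411,204)]], onz(T,(374,213),94).round(), onz(T,(216,283),61).round())
s=env.state();R=cv2.Rodrigues(np.zeros(3))[0]
```

```text
grip (array([478.47173971,  14.26506596, 238.89286457]), [0.45737379566807324, 0.45737379566811914])
plate [[616.8 101.8]
 [639.4 -15.7]
 [463.9 -50.9]
 [439.5  65.5]]
phi 11.456631449305876 180.99354057880433 119.64439306407128
phi y 10.895189768713184
block [[459.3, -184.9], [554.1, -348.8], [472.6, -393.0], [379.4, -230.1]]
recess rough top [ 492.45564923 -330.51020846   30.        ] scene [ 491.56460621 -331.77264164   30.        ]
bottles [array([ 583., -184.,  118.]), array([ 649., -235.,  118.])] [ 630. -144.   94.] [453. 257.  61.]
```

arm_command:
  targets:
    - [-35,-34,-12,8.5,1]
    - [-70,-68,-24,17,1]
    - [-105,-102,-36,25.5,1]
    - [-140,-135,-48,34,1]
    - [-174,-169,-59,42.5,1]

```text
t: 0.65
eef_pos: [343.0, 345.8, 274.1]
tcp_rot: [3.141, -0.0, 1.98]
ft_force: [0.9, 0.3, 0.3]
opening: 0.997
grip_force: 0.0
```

arm_command:
  targets:
    - [-48,-1,-12,6,1]
    - [-96,-2,-24,12.6,0.6]
    - [-144,-3,-36,12.6,0.6]
    - [-192,-4,-47,12.6,0.6]
    - [-240,-5,-58,12.6,0.6]

```text
t: 1.15
eef_pos: [435.1, 124.0, 332.2]
tcp_rot: [3.141, -0.0, 1.766]
ft_force: [0.9, 1.0, -0.7]
opening: 0.72
grip_force: 0.0
```

```bash
cat >> h.py <<'E'
import pickle
from scipy.spatial.transform import Rotation as Ro
def wT(s,c):
    T=np.eye(4); T[:3,:3]=Ro.from_euler('xyz',s['tcp_rot']).as_matrix(); T[:3,3]=s['eef_pos']; return T@np.array(c['hand_eye'])
def snap(n):
    s=env.state(); c=env.read_camera('wrist'); save(n,c['frame']); c['world_from_camera']=wT(s,c); pickle.dump((s,c),open(n+'.pkl','wb')); return s,c
def load(n): return pickle.load(open(n+'.pkl','rb'))
E
python3 -c "
from h import *
snap('w1')"
```

arm_command:
  targets:
    - [-40,7,-3,0,0.6]
    - [-80,14,-5,0,0.6]
    - [-116,21,-8,0,0.6]
    - [-116,21,-8,0,0.6]

```text
t: 1.6
eef_pos: [479.2, 13.2, 339.4]
tcp_rot: [-3.142, 0.001, 1.763]
ft_force: [0.3, 0.3, -0.5]
opening: 0.602
grip_force: 0.0
```

Run:
```python
from h import *
snap('w2')
a=load('w1')[1]['frame'];b=load('w2')[1]['frame']
save('w12',cv2.resize(np.hstack([a[:,:],b]),(800,300),interpolation=cv2.INTER_AREA))
for n in('w1','w2'): print(blobs(load(n)[1]['frame'],(105,120,60),(125,255,255),(0,0,640,480),60)[0])
```

```text
[([320, 0, 124, 52, 3157], [393.9, 16.6]), ([543, 0, 97, 188, 2970], [589.5, 108.2]), ([532, 193, 11, 19, 97], [538.1, 202.7]), ([571, 207, 69, 60, 3008], [608.6, 237.5]), ([555, 211, 10, 27, 151], [559.1, 223.6]), ([562, 211, 13, 32, 239], [567.6, 225.7]), ([334, 366, 25, 26, 609], [346.2, 378.1])]
[([575, 0, 24, 24, 287], [587.2, 11.9]), ([589, 15, 51, 58, 2466], [615.8, 43.4]), ([577, 24, 26, 53, 444], [584.7, 50.3]), ([566, 29, 15, 46, 353], [572.8, 51.7]), ([556, 34, 14, 45, 310], [562.3, 55.1]), ([548, 38, 11, 40, 217], [553.1, 57.7]), ([529, 93, 111, 48, 2951], [586.3, 118.0]), ([307, 216, 27, 38, 874], [320.0, 235.3])]
```

View pics/w2.png

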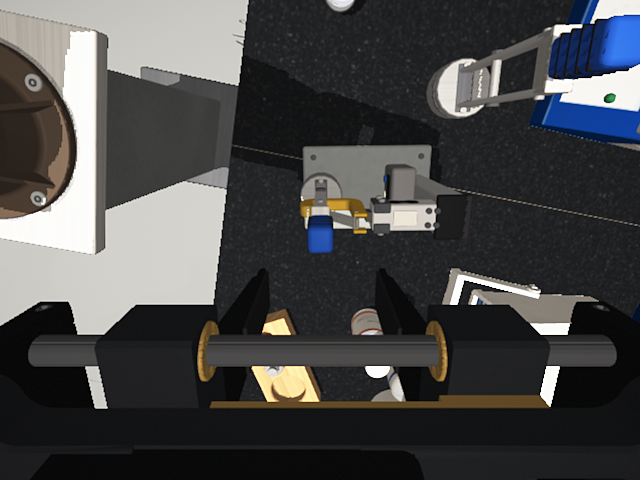

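w2 shows the hanging weight's blue grip at (320,235), nearly centred between the fingers (columns 255 and 390). The hook and stand run to the right, parallel to the image rows, so the yaw is right. The block recess is at (289,392), the bottles around (375,350), and the look-alike at upper right.

Run:
```python
from h import *
rs=[]
for n,b in(('w1',(328,360,365,398)),('w2',(300,210,340,260))):
    s,c=load(n);f=c['frame'];v=cv2.cvtColor(f,cv2.COLOR_RGB2HSV)
    m=cv2.inRange(v,(105,120,60),(125,255,255));x0,y0,x1,y1=b
    print(n,[(y,int(np.median(v[y,x0:x1,2][m[y,x0:x1]>0])),np.flatnonzero(m[y,x0:x1])[[0,-1]]+x0) for y in range(y0,y1,2) if m[y,x0:x1].sum()>255*5])
c1,c2=load('w1')[1],load('w2')[1]
# stand edges in w2: bracket/plate orientation
print('plate edge', [onz(c2,p,8,c2['world_from_camera'])[:2].round(1) for p in((304,147),(430,147))])
```

```text
w1 [(366, 130, array([336, 356])), (368, 200, array([334, 357])), (370, 230, array([334, 358])), (372, 240, array([334, 358])), (374, 244, array([334, 358])), (376, 246, array([334, 358])), (378, 245, array([334, 358])), (380, 244, array([335, 358])), (382, 244, array([335, 358])), (384, 239, array([335, 358])), (386, 220, array([336, 357])), (388, 180, array([336, 357])), (390, 133, array([337, 356]))]
w2 [(216, 62, array([312, 325])), (218, 70, array([312, 328])), (220, 78, array([311, 329])), (222, 91, array([311, 329])), (224, 73, array([312, 328])), (226, 105, array([309, 331])), (228, 147, array([308, 332])), (230, 164, array([307, 332])), (232, 177, array([307, 333])), (234, 176, array([307, 333])), (236, 176, array([307, 333])), (238, 176, array([307, 333])), (240, 174, array([307, 333])), (242, 174, array([308, 333])), (244, 174, array([308, 333])), (246, 173, array([308, 333])), (248, 173, array([308, 332])), (250, 168, array([309, 332])), (252, 122, array([310, 330]))]
plate edge [array([443.4,  66.4]), array([617.4, 100.1])]
```

Run:
```python
from h import *
c1,c2=load('w1')[1],load('w2')[1]
p,e=tri(ray(c1,(346.2,378.2)),ray(c2,(320,239.3)));print(p,e)
p2=onz(c2,(320,239.3),257);print(p2)
s=env.state();q=np.array([p[0],p[1],241-19])-s['eef_pos'];R=Ro.from_euler('xyz',s['tcp_rot']).as_matrix();print(s['eef_pos'],R.T@q)
# recess: rim ellipse by hand later
```

```text
[477.03809538  17.33022928 264.28518329] [0.1945028728705466, 0.19450287287053403]
[477.61488775  15.11561293 257.        ]
[478.37820433  14.75077071 339.26410418] [  2.7577809   -0.75239698 117.26528971]
```

arm_command:
  targets:
    - [1.5,-1,40,0,0.6]
    - [1.5,-1,80,0,0.6]
    - [1.5,-1,105,0,0.6]
    - [1.5,-1,117,0,0.6]
    - [1.5,-1,117,0,0.6]

```text
t: 2.15
eef_pos: [475.7, 18.5, 221.2]
tcp_rot: [-3.138, -0.001, 1.767]
ft_force: [0.1, 0.6, 0.0]
opening: 0.598
grip_force: 0.0
```

Run:
```python
from h import *
s,c=snap('w3'); print(s['eef_pos'],s['ft_force']); print(blobs(c['frame'],(105,120,60),(125,255,255),(200,150,440,420),200)[0])
```

```text
[475.662509    18.52971733 221.17860573] [0.06771052 0.57016756 0.01356144]
[([306, 278, 36, 10, 304], [323.4, 282.7]), ([305, 289, 38, 6, 208], [323.8, 291.7]), ([304, 296, 40, 7, 254], [323.8, 299.2]), ([302, 304, 45, 31, 1338], [324.0, 319.5])]
```

View pics/w3.png

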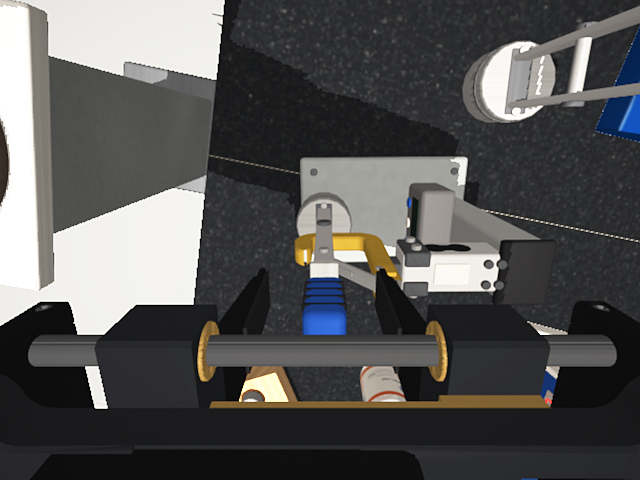

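w3 shows the grip's ribbed front face at rows 278–305 and columns 302–347, between the fingers. The fingers clear the hook and clamp. Reading the edges, the grip sits about 4 mm to tool −x and about 1 mm to +y, so I correct for that and close.

arm_command:
  targets:
    - [-4,1,0,0,0.6]
    - [-4,1,0,0,0.3]
    - [-4,1,0,0,0.05]
    - [-4,1,0,0,0.05]
    - [-4,1,0,0,0.05]

```text
t: 2.7
eef_pos: [478.5, 13.8, 222.8]
tcp_rot: [3.141, 0.0, 1.766]
ft_force: [-0.1, 0.6, 0.0]
opening: 0.321
grip_force: 0.0
```

arm_command:
  targets:
    - [0,0,0,0,0.05]
    - [0,0,0,0,0.05]

```text
t: 2.9
eef_pos: [478.2, 13.7, 222.7]
tcp_rot: [-3.141, -0.0, 1.766]
ft_force: [-1.1, -1.4, 1.8]
opening: 0.211
grip_force: 30.0
```

arm_command:
  targets:
    - [0,0,-1,0,0.05]
    - [0,0,-2,0,0.05]
    - [0,0,-2,0,0.05]

```text
t: 3.2
eef_pos: [478.5, 13.8, 224.5]
tcp_rot: [-3.141, -0.0, 1.766]
ft_force: [0.2, 0.0, -4.5]
opening: 0.211
grip_force: 30.0
```

```bash
cat >> h.py <<'E'
def st():
    s=env.state(); R=Ro.from_euler('xyz',s['tcp_rot']).as_matrix(); print('t',s['t'],s['eef_pos'].round(2),'Ftool',(R.T@s['ft_force']).round(2),'Mtool',(R.T@s['moment']).round(2),s['opening'],s['grip_force'])
E
python3 -c "
from h import *
st()"
```

```text
t 3.2 [478.45  13.81 224.5 ] Ftool [-0.03  0.16  4.49] Mtool [ 0.11 -0.11 -0.01] 0.21090080060765676 29.975151121616364
```

arm_command:
  targets:
    - [0,2,0,0,0.05]
    - [0,4,0,0,0.05]
    - [0,6,0,0,0.05]
    - [0,8,0,0,0.05]
    - [0,10,0,0,0.05]

```text
t: 3.7
eef_pos: [488.5, 15.8, 224.6]
tcp_rot: [3.142, -0.0, 1.766]
ft_force: [-0.1, 0.7, -4.4]
opening: 0.206
grip_force: 30.0
```

arm_command:
  targets:
    - [0,1,0,0,0.05]
    - [0,2,0,0,0.05]
    - [0,2,0,0,0.05]

```text
t: 4.0
eef_pos: [490.2, 16.1, 224.5]
tcp_rot: [-3.141, -0.0, 1.766]
ft_force: [-0.6, -0.5, -4.6]
opening: 0.209
grip_force: 30.0
```

```bash
python3 -c "
from h import *
st()"
```

```text
t 4.0 [490.18  16.13 224.54] Ftool [-0.4  -0.65  4.59] Mtool [ 0.28 -0.04  0.03] 0.20937882563389335 29.97479796409607
```

arm_command:
  targets:
    - [0,1,0,0,0.05]
    - [0,2,0,0,0.05]
    - [0,2,0,0,0.05]

```text
t: 4.3
eef_pos: [492.3, 16.5, 224.6]
tcp_rot: [-3.142, -0.0, 1.766]
ft_force: [-1.4, 0.0, -4.5]
opening: 0.206
grip_force: 30.0
```

arm_command:
  targets:
    - [0,1,0,0,0.05]
    - [0,2,0,0,0.05]
    - [0,2,0,0,0.05]

```text
t: 4.6
eef_pos: [494.3, 16.9, 224.6]
tcp_rot: [-3.142, -0.0, 1.766]
ft_force: [-1.1, 0.1, -4.6]
opening: 0.21
grip_force: 30.0
```

arm_command:
  targets:
    - [0,1,0,0,0.05]
    - [0,2,0,0,0.05]
    - [0,2,0,0,0.05]

```text
t: 4.9
eef_pos: [496.2, 17.3, 224.6]
tcp_rot: [-3.141, -0.0, 1.766]
ft_force: [-3.0, -0.5, -5.2]
opening: 0.21
grip_force: 30.0
```

```bash
python3 -c "
from h import *
st()"
```

```text
t 4.9 [496.19  17.3  224.55] Ftool [ 0.14 -3.06  5.17] Mtool [ 0.56 -0.02 -0.02] 0.20996057555149233 29.973514080047607
```

arm_command:
  targets:
    - [0,1,0,0,0.05]
    - [0,2,0,0,0.05]
    - [0,2,0,0,0.05]

```text
t: 5.2
eef_pos: [498.1, 17.7, 224.5]
tcp_rot: [-3.141, -0.0, 1.766]
ft_force: [-2.3, -0.2, -4.2]
opening: 0.205
grip_force: 30.0
```

arm_command:
  targets:
    - [0,1,0,0,0.05]
    - [0,2,0,0,0.05]
    - [0,2,0,0,0.05]

```text
t: 5.5
eef_pos: [500.1, 18.1, 224.5]
tcp_rot: [-3.141, -0.0, 1.766]
ft_force: [-3.5, -0.9, -5.0]
opening: 0.209
grip_force: 30.0
```

```bash
python3 -c "
from h import *
st()"
```

```text
t 5.5 [500.08  18.09 224.53] Ftool [-0.19 -3.58  4.98] Mtool [ 0.91 -0.01 -0.03] 0.20894041099882177 29.971500635147095
```

arm_command:
  targets:
    - [0,1,0,0,0.05]
    - [0,1,0,0,0.05]
    - [0,1,0,0,0.05]

```text
t: 5.8
eef_pos: [500.8, 18.2, 224.5]
tcp_rot: [-3.141, -0.0, 1.766]
ft_force: [-5.1, -0.4, -6.9]
opening: 0.214
grip_force: 30.0
```

arm_command:
  targets:
    - [0,1,0,0,0.05]
    - [0,1,0,0,0.05]
    - [0,1,0,0,0.05]

```text
t: 6.1
eef_pos: [501.0, 18.3, 224.4]
tcp_rot: [-3.139, -0.0, 1.766]
ft_force: [-9.3, -2.6, -4.4]
opening: 0.211
grip_force: 30.0
```

```bash
python3 -c "
from h import *
st()"
```

```text
t 6.1 [501.01  18.31 224.42] Ftool [-0.74 -9.58  4.45] Mtool [ 2.02 -0.18 -0.02] 0.2109809142952269 29.975141286849976
```

arm_command:
  targets:
    - [0,0,-1,0,0.05]
    - [0,0,-2,0,0.05]
    - [0,0,-3,0,0.05]
    - [0,0,-3,0,0.05]

```text
t: 6.5
eef_pos: [501.0, 18.4, 227.1]
tcp_rot: [-3.139, -0.001, 1.766]
ft_force: [-7.6, -1.6, -7.4]
opening: 0.212
grip_force: 30.0
```

```bash
python3 -c "
from h import *
st()"
```

```text
t 6.5 [500.97  18.42 227.15] Ftool [-0.09 -7.7   7.39] Mtool [ 1.85 -0.06  0.03] 0.211956847084981 29.97182607650757
```

arm_command:
  targets:
    - [0,0.2,-1,0,0.05]
    - [0,0.4,-2,0,0.05]
    - [0,0.4,-3,0,0.05]
    - [0,0.4,-3,0,0.05]

```text
t: 6.9
eef_pos: [501.0, 18.5, 229.9]
tcp_rot: [-3.138, -0.001, 1.766]
ft_force: [-8.2, -1.7, -8.1]
opening: 0.208
grip_force: 30.0
```

```bash
python3 -c "
from h import *
st()"
```

```text
t 6.9 [500.98  18.49 229.93] Ftool [-0.04 -8.31  8.17] Mtool [ 2.1  -0.03 -0.1 ] 0.20822514407736628 29.972628951072693
```

arm_command:
  targets:
    - [0,0.2,-1,0,0.05]
    - [0,0.3,-2,0,0.05]
    - [0,0.3,-3,0,0.05]
    - [0,0.3,-3,0,0.05]

```text
t: 7.3
eef_pos: [501.0, 18.5, 232.8]
tcp_rot: [-3.137, -0.001, 1.766]
ft_force: [-10.5, -2.1, -7.4]
opening: 0.207
grip_force: 30.0
```

```bash
python3 -c "
from h import *
st()"
```

```text
t 7.3 [500.99  18.52 232.82] Ftool [ -0.02 -10.71   7.43] Mtool [ 2.39 -0.   -0.  ] 0.20737620093078316 29.976232051849365
```

arm_command:
  targets:
    - [0,0.1,-1,0,0.05]
    - [0,0.1,-2,0,0.05]
    - [0,0.1,-3,0,0.05]
    - [0,0.1,-4,0,0.05]
    - [0,0.1,-4,0,0.05]

```text
t: 7.8
eef_pos: [501.2, 18.6, 236.9]
tcp_rot: [-3.137, -0.001, 1.766]
ft_force: [-10.0, -2.1, -7.8]
opening: 0.211
grip_force: 30.0
```

```bash
python3 -c "
from h import *
st()"
```

```text
t 7.8 [501.24  18.58 236.91] Ftool [ -0.11 -10.18   7.81] Mtool [ 2.37 -0.02 -0.04] 0.210819258532651 29.977288842201233
```

arm_command:
  targets:
    - [0,0.1,-1.5,0,0.05]
    - [0,0.1,-3,0,0.05]
    - [0,0.1,-4.5,0,0.05]
    - [0,0.1,-6,0,0.05]
    - [0,0.1,-6,0,0.05]

```text
t: 8.3
eef_pos: [501.9, 18.6, 243.3]
tcp_rot: [-3.139, -0.001, 1.766]
ft_force: [-7.5, -2.0, -5.5]
opening: 0.206
grip_force: 30.0
```

```bash
python3 -c "
from h import *
st()"
```

```text
t 8.3 [501.86  18.59 243.29] Ftool [-0.54 -7.74  5.49] Mtool [ 1.99 -0.03 -0.01] 0.20571505598963633 29.97719496488571
```

arm_command:
  targets:
    - [0,0,-2,0,0.05]
    - [0,-0.5,-4,0,0.05]
    - [0,-1,-6,0,0.05]
    - [0,-1,-8,0,0.05]
    - [0,-1,-8,0,0.05]

```text
t: 8.8
eef_pos: [502.3, 18.4, 252.1]
tcp_rot: [3.14, 0.0, 1.766]
ft_force: [-0.0, -0.1, -3.5]
opening: 0.204
grip_force: 30.0
```

```bash
python3 -c "
from h import *
st()"
```

```text
t 8.8 [502.31  18.43 252.12] Ftool [-0.06 -0.06  3.54] Mtool [ 0.31  0.03 -0.03] 0.2044669829988065 29.97437685728073
```

arm_command:
  targets:
    - [0,0,-2,0,0.05]
    - [0,0,-4,0,0.05]
    - [0,0,-6,0,0.05]
    - [0,0,-7.2,0,0.05]
    - [0,0,-7.2,0,0.05]

```text
t: 9.3
eef_pos: [502.0, 18.4, 259.1]
tcp_rot: [3.141, 0.0, 1.766]
ft_force: [-0.8, -0.8, -2.9]
opening: 0.212
grip_force: 30.0
```

```bash
python3 -c "
from h import *
st()"
```

```text
t 9.3 [502.03  18.43 259.05] Ftool [-0.64 -0.94  2.92] Mtool [ 0.34 -0.11  0.07] 0.21197338638142538 29.974652230739594
```

arm_command:
  targets:
    - [0,-3,0,0,0.05]
    - [0,-6,0,0,0.05]
    - [0,-9,0,0,0.05]
    - [0,-12,0,0,0.05]
    - [0,-12,0,0,0.05]

```text
t: 9.8
eef_pos: [489.8, 16.0, 258.9]
tcp_rot: [-3.141, -0.0, 1.766]
ft_force: [-0.3, -0.0, -3.5]
opening: 0.208
grip_force: 30.0
```

```bash
python3 -c "
from h import *
st()"
```

```text
t 9.8 [489.76  16.03 258.86] Ftool [ 0.05 -0.28  3.5 ] Mtool [ 0.27 -0.08  0.01] 0.2083533728745783 29.974313378334045
```

arm_command:
  targets:
    - [0,-6,0,0,0.05]
    - [0,-12,0,0,0.05]
    - [0,-18,0,0,0.05]
    - [0,-24,0,0,0.05]
    - [0,-30,0,0,0.05]

```text
t: 10.3
eef_pos: [460.2, 10.2, 258.9]
tcp_rot: [3.141, -0.0, 1.766]
ft_force: [-0.2, -0.1, -2.6]
opening: 0.21
grip_force: 30.0
```

arm_command:
  targets:
    - [0,-9,0,0,0.05]
    - [0,-18,0,0,0.05]
    - [0,-27,0,0,0.05]
    - [0,-36,0,0,0.05]
    - [0,-42,0,0,0.05]

```text
t: 10.8
eef_pos: [418.6, 2.0, 258.9]
tcp_rot: [3.142, -0.0, 1.766]
ft_force: [0.8, -0.2, -5.1]
opening: 0.209
grip_force: 30.0
```

Run:
```python
from h import *
st()
T=env.read_camera('top');S=env.read_camera('scene');pickle.dump((T,S),open('d1.pkl','wb'))
def cr(f,x0,y0,x1,y1,k): return cv2.resize(f[y0:y1,x0:x1],None,fx=k,fy=k,interpolation=cv2.INTER_CUBIC)
save('out',np.hstack([cr(S['frame'],240,180,340,330,4),cr(S['frame'],360,320,460,395,4)[:600] if 0 else cv2.copyMakeBorder(cr(S['frame'],360,320,460,395,4),0,300,0,0,0)]))
```

```text
t 10.8 [418.63   1.97 258.89] Ftool [-0.38  0.7   5.1 ] Mtool [ 0.04 -0.07  0.04] 0.20854204514862812 29.98243600130081
```

View pics/out.png

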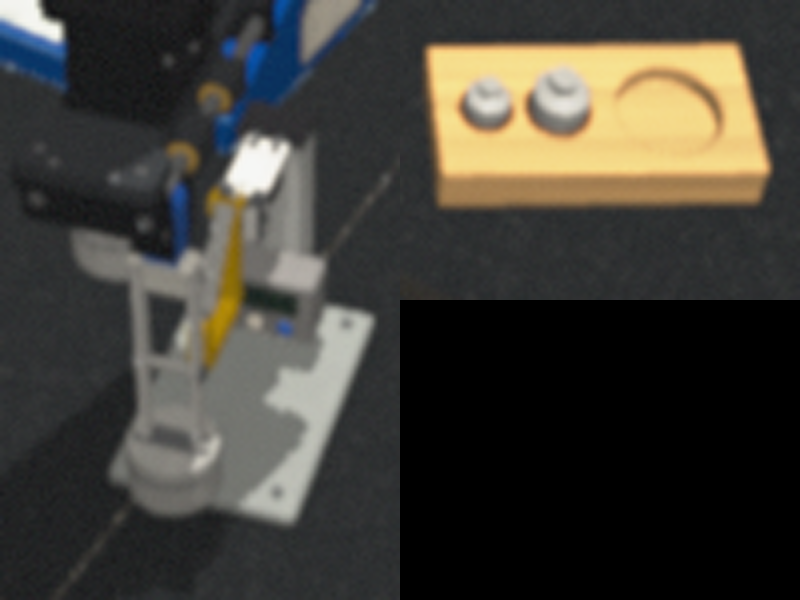

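The weight is off the hook, upright, and the keeper has closed again. In the crop, the recess rim is centred at about (669,113), which is scene (427,348). I snap the cylinder now, then carry it over at a safe height.

```bash
python3 -c "
from h import *
snap('w4')"
```

arm_command:
  targets:
    - [-25,-5,-2,7,0.05]
    - [-55,-12,-4,15,0.05]
    - [-85,-20,-6,23.5,0.05]
    - [-118,-28,-8,32,0.05]
    - [-150,-36,-10,40.5,0.05]

```text
t: 11.45
eef_pos: [413.5, -153.5, 268.9]
tcp_rot: [3.141, -0.0, 1.053]
ft_force: [0.7, 0.5, -3.4]
opening: 0.208
grip_force: 30.0
```

arm_command:
  targets:
    - [-26,14,-1,8.5,0.05]
    - [-52,28,-3,17,0.05]
    - [-78,43,-5,25.5,0.05]
    - [-104,58,-6,34,0.05]
    - [-127,70,-6,42.5,0.05]

```text
t: 11.95
eef_pos: [412.5, -298.8, 274.8]
tcp_rot: [3.141, -0.0, 0.311]
ft_force: [1.2, 0.6, -4.6]
opening: 0.207
grip_force: 30.0
```

arm_command:
  targets:
    - [-5,15,0,8,0.05]
    - [-9,28,0,16,0.05]
    - [-9,28,0,18,0.05]
    - [-9,28,0,18,0.05]

```text
t: 12.35
eef_pos: [412.5, -326.9, 274.4]
tcp_rot: [-3.141, 0.0, 0.002]
ft_force: [0.5, -0.2, -4.1]
opening: 0.208
grip_force: 30.0
```

```bash
python3 -c "
from h import *
st();s,c=snap('w5');print(s['tcp_rot'])"
```

```text
t 12.35 [ 412.54 -326.89  274.4 ] Ftool [0.47 0.17 4.09] Mtool [-0.04 -0.17  0.01] 0.20826038366267557 29.999805092811584
[-3.14109093e+00  2.70322977e-04  2.42068616e-03]
```

View pics/w5.png

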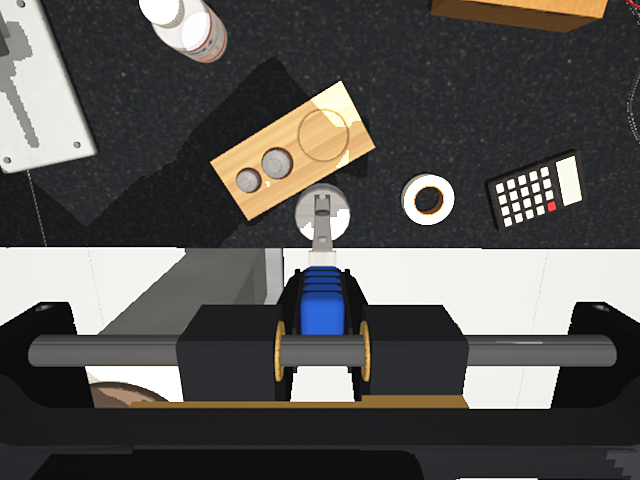

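w5 shows the block. The recess rim is centred at about (324,135), the held cylinder's top face at about (323,212), and the two small weights at (248,180) and (277,163). I enlarge it to read the circle edges.

Run:
```python
from h import *
f=load('w5')[1]['frame']; r=cv2.resize(f[95:247,280:380],None,fx=3.94,fy=3.94,interpolation=cv2.INTER_CUBIC)
g=cv2.convertScaleAbs(r,alpha=1.0); z=cv2.resize(f[100:170,290:360],(400,400),interpolation=cv2.INTER_CUBIC)
l=cv2.cvtColor(z,cv2.COLOR_RGB2LAB); l[...,0]=cv2.createCLAHE(4,(4,4)).apply(l[...,0]); z=cv2.cvtColor(l,cv2.COLOR_LAB2RGB)
z=cv2.copyMakeBorder(z,0,r.shape[0]-400,0,0,0); save('crop5',np.hstack([r,z]));print(r.shape)
```

```text
(599, 394, 3)
```

View pics/crop5.png

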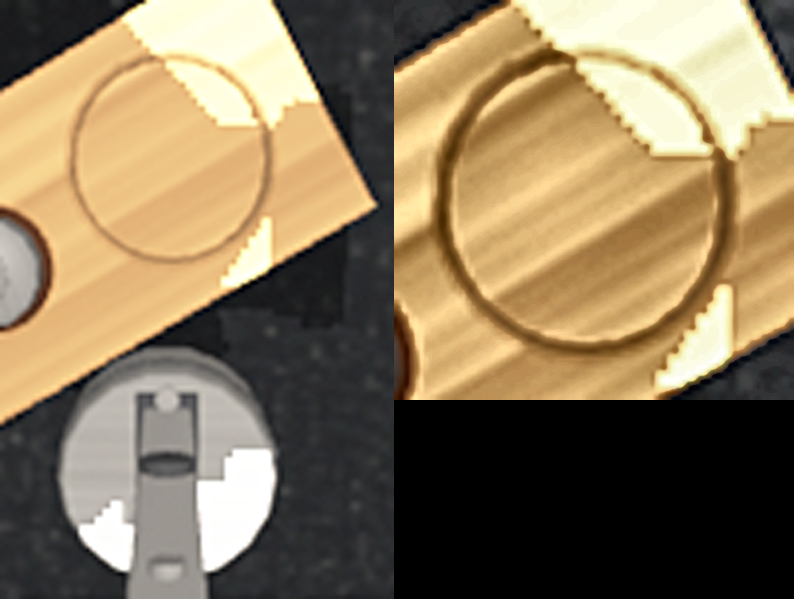

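Run:
```python
from h import *
s,c=load('w5');H=np.array(c['hand_eye'])
zt=s['eef_pos'][2]
for n,uv,z in(('cyl',(322.6,214.5),121.7),('rec',(323.7,135.0),30.)):
    print(n,onz(c,uv,z), 'tool',np.linalg.inv(Ro.from_euler('xyz',s['tcp_rot']).as_matrix())@(onz(c,uv,z)-s['eef_pos']))
S=pickle.load(open('d1.pkl','rb'))[1]; print('scene rec',onz(S,(427.25,348.25),30))
print(tri(ray(S,(427.25,348.25)),ray(c,(323.7,135))))
# w4 cylinder check
s4,c4=load('w4'); g=c4['frame']; save('w4c',g)
```

```text
cyl [ 416.50884664 -326.36455742  121.7       ] tool [  4.00732784  -0.44177478 152.69511043]
rec [ 488.36677953 -327.58718841   30.        ] tool [ 75.88687659   1.00079615 244.37497085]
scene rec [ 484.01996043 -330.35583719   30.        ]
(array([ 488.40443328, -328.73010915,   23.83277598]), [1.1226372037277657, 1.1226372037278918])
```

arm_command:
  targets:
    - [20,0.5,0,0,0.05]
    - [45,1,0,0,0.05]
    - [65,1.4,0,0,0.05]
    - [72,1.4,0,0,0.05]
    - [72,1.4,0,0,0.05]

```text
t: 12.9
eef_pos: [484.8, -327.2, 274.4]
tcp_rot: [-3.141, 0.0, 0.005]
ft_force: [-0.2, -0.3, -4.3]
opening: 0.209
grip_force: 30.0
```

arm_command:
  targets:
    - [0,0,15,0,0.05]
    - [0,0,32,0,0.05]
    - [0,0,42,0,0.05]
    - [0,0,48,0,0.05]
    - [0,0,48,0,0.05]

```text
t: 13.4
eef_pos: [483.9, -327.6, 226.4]
tcp_rot: [-3.141, 0.001, 0.003]
ft_force: [-0.1, -0.2, -3.8]
opening: 0.208
grip_force: 30.0
```

Run:
```python
from h import *
st();s,c=snap('w6');S=env.read_camera('scene')
def cr(f,x0,y0,x1,y1,w,h): return cv2.resize(f[y0:y1,x0:x1],(w,h),interpolation=cv2.INTER_CUBIC)
save('crop6',np.hstack([cr(c['frame'],270,150,370,250,400,400),cr(S['frame'],380,290,470,380,400,400)]))
```

```text
t 13.4 [ 483.94 -327.56  226.41] Ftool [-0.12  0.21  3.77] Mtool [-0.08 -0.26  0.02] 0.20766672406453004 29.999383985996246
```

View pics/crop6.png

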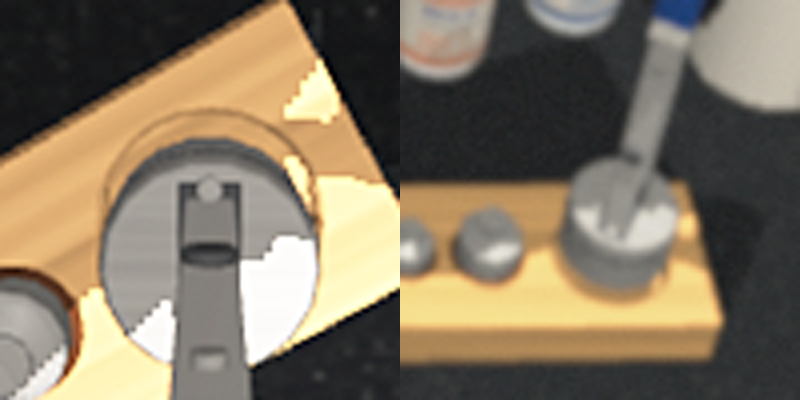

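crop6 shows the cylinder (columns 101–319) centred laterally on the recess ring (104–317). The ring's far edge shows at row 108 and the cylinder's far bottom edge at row 138. I check the fore-aft fit from these.

Run:
```python
from h import *
s,c=load('w6'); z0=s['eef_pos'][2]-188.7; print(s['eef_pos'])
print('foot z',z0)
print('ring ctr x',onz(c,(322.5,177),30)-[29.5,0,0])
print('foot ctr x',onz(c,(322.5,184.7),z0)-[27,0,0])
print('cyl top: ',onz(c,(322.5,150+263/4),z0+36))
```

```text
[ 483.93972731 -327.56368989  226.40732509]
foot z 37.70732508812094
ring ctr x [ 488.334568   -326.86164601   30.        ]
foot ctr x [ 483.89285464 -326.87609221   37.70732509]
cyl top:  [ 486.59988978 -326.91761303   73.70732509]
```

arm_command:
  targets:
    - [2,0,0,0,0.05]
    - [2,0,3,0,0.05]
    - [2,0,5,0,0.05]
    - [2,0,7,0,0.05]
    - [2,0,7,0,0.05]

```text
t: 14.0
eef_pos: [486.3, -327.5, 219.4]
tcp_rot: [-3.141, 0.0, 0.003]
ft_force: [-0.5, -0.1, -4.0]
opening: 0.213
grip_force: 30.0
```

```bash
python3 -c "
from h import *
st()"
```

```text
t 14.0 [ 486.29 -327.5   219.44] Ftool [-0.51  0.12  4.  ] Mtool [-0.   -0.19  0.04] 0.212776776902017 29.999338388442993
```

arm_command:
  targets:
    - [0,0,1,0,0.05]
    - [0,0,2,0,0.05]
    - [0,0,2,0,0.05]

```text
t: 14.3
eef_pos: [486.4, -327.6, 217.7]
tcp_rot: [-3.141, 0.0, 0.003]
ft_force: [-0.8, -0.9, -4.8]
opening: 0.209
grip_force: 30.0
```

```bash
python3 -c "
from h import *
st()"
```

```text
t 14.3 [ 486.36 -327.59  217.67] Ftool [-0.85  0.87  4.83] Mtool [-0.   -0.15 -0.01] 0.20858318397251763 29.999350905418396
```

arm_command:
  targets:
    - [0,0,1,0,0.05]
    - [0,0,2,0,0.05]
    - [0,0,2,0,0.05]

```text
t: 14.6
eef_pos: [486.4, -327.6, 215.7]
tcp_rot: [-3.141, 0.0, 0.003]
ft_force: [-0.0, -0.6, -4.2]
opening: 0.209
grip_force: 30.0
```

arm_command:
  targets:
    - [0,0,1,0,0.05]
    - [0,0,2,0,0.05]
    - [0,0,2,0,0.05]

```text
t: 14.9
eef_pos: [486.3, -327.6, 213.6]
tcp_rot: [-3.141, 0.0, 0.003]
ft_force: [-0.1, -0.3, -4.0]
opening: 0.207
grip_force: 30.0
```

```bash
python3 -c "
from h import *
st()"
```

```text
t 14.9 [ 486.34 -327.56  213.65] Ftool [-0.11  0.33  3.99] Mtool [-0.01 -0.12  0.04] 0.20731688196466172 29.99947875738144
```

arm_command:
  targets:
    - [0,0,2,0,0.05]
    - [0,0,4,0,0.05]
    - [0,0,6,0,0.05]
    - [0,0,7,0,0.05]
    - [0,0,7,0,0.05]

```text
t: 15.4
eef_pos: [486.4, -327.5, 206.5]
tcp_rot: [-3.141, 0.0, 0.003]
ft_force: [0.5, 0.2, -3.4]
opening: 0.208
grip_force: 30.0
```

```bash
python3 -c "
from h import *
st()"
```

```text
t 15.4 [ 486.35 -327.53  206.55] Ftool [ 0.48 -0.19  3.44] Mtool [-0.03 -0.2   0.05] 0.2082874430188826 29.99945104122162
```

arm_command:
  targets:
    - [0,0,0.7,0,0.05]
    - [0,0,1.5,0,0.05]
    - [0,0,2.3,0,0.05]
    - [0,0,2.3,0,0.05]

```text
t: 15.8
eef_pos: [486.4, -327.5, 204.4]
tcp_rot: [-3.141, 0.0, 0.003]
ft_force: [-1.4, 0.0, -3.7]
opening: 0.208
grip_force: 30.0
```

```bash
python3 -c "
from h import *
st()"
```

```text
t 15.8 [ 486.37 -327.54  204.4 ] Ftool [-1.41 -0.04  3.72] Mtool [-0.09 -0.17  0.01] 0.2079031714116979 29.999505579471588
```

arm_command:
  targets:
    - [0,0,0.5,0,0.05]
    - [0,0,1,0,0.05]
    - [0,0,1,0,0.05]

```text
t: 16.1
eef_pos: [486.4, -327.6, 203.4]
tcp_rot: [-3.141, 0.0, 0.003]
ft_force: [-0.5, -0.2, -3.5]
opening: 0.206
grip_force: 30.0
```

arm_command:
  targets:
    - [0,0,0.5,0,0.05]
    - [0,0,0.5,0,0.05]

```text
t: 16.3
eef_pos: [486.5, -327.6, 203.2]
tcp_rot: [3.142, -0.0, 0.003]
ft_force: [-0.2, 0.7, -1.1]
opening: 0.21
grip_force: 30.0
```

arm_command:
  targets:
    - [0,0,0.5,0,0.05]
    - [0,0,0.5,0,0.05]

```text
t: 16.5
eef_pos: [486.6, -327.6, 203.2]
tcp_rot: [3.141, -0.001, 0.003]
ft_force: [-0.9, 0.3, 4.8]
opening: 0.211
grip_force: 30.0
```

```bash
python3 -c "
from h import *
st()"
```

```text
t 16.5 [ 486.57 -327.65  203.18] Ftool [-0.86 -0.25 -4.82] Mtool [ 0.39 -0.5  -0.02] 0.21078967599618778 30.0019633769989
```

arm_command:
  targets:
    - [0,0,-0.6,0,0.05]
    - [0,0,-0.6,0,0.25]
    - [0,0,-0.6,0,0.35]
    - [0,0,-0.6,0,0.55]
    - [0,0,-0.6,0,0.55]

```text
t: 17.0
eef_pos: [486.4, -327.6, 203.1]
tcp_rot: [-3.142, -0.0, 0.003]
ft_force: [0.6, 0.0, 0.6]
opening: 0.448
grip_force: 0.0
```

arm_command:
  targets:
    - [0,0,-0.6,0,0.55]
    - [0,0,-15,0,0.55]
    - [0,0,-40,0,0.55]
    - [0,0,-80,0,0.55]
    - [0,0,-120,0,0.55]

```text
t: 17.5
eef_pos: [486.2, -327.4, 324.2]
tcp_rot: [-3.141, 0.001, 0.003]
ft_force: [-0.1, 0.3, -0.5]
opening: 0.55
grip_force: 0.0
```

Run:
```python
from h import *
st();s,c=snap('w7');S=env.read_camera('scene')
def cr(f,x0,y0,x1,y1,w,h): return cv2.resize(f[y0:y1,x0:x1],(w,h),interpolation=cv2.INTER_CUBIC)
save('fin',np.hstack([cr(c['frame'],220,120,420,320,400,400),cr(S['frame'],360,260,480,380,400,400)]))
```

```text
t 17.5 [ 486.18 -327.42  324.23] Ftool [-0.13 -0.29  0.52] Mtool [-0.13 -0.18 -0.  ] 0.5500904965268358 0.0
```

View pics/fin.png

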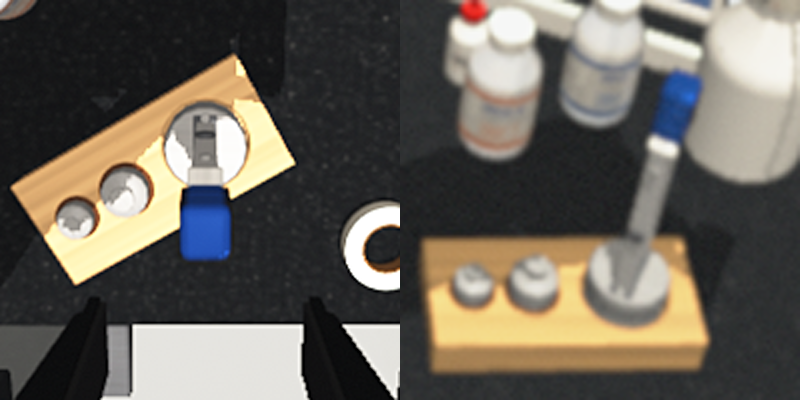

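The picture shows the weight seated and upright in the recess (left crop 206,143; right crop 627,285). The fingers are clear and the bottles untouched, so I hand the job in.

```bash
python3 -c "
from h import *
print(env.job_done())"
```

```text
the job is handed in; nothing more can be done
None
```

The check weight is off the hook, lifted with the keeper held against its stop (highest push read about 11 N), and stands upright and home in the recess, released; I handed the job in at about 17.5 s.

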